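# Divide the sorting tray and tip the rough stones into its lined half

## Robot

A 7-joint arm with a two-finger parallel gripper is mounted at the origin on the work surface. World frame = base frame: x ahead of the robot, y to its left, z up, the work surface at z = 0. Lengths are in mm, angles in rad, forces in N, time in s.
With the tool pointing down it reaches from about 400 to 925 mm from the base axis. Payload 5.6 kg.
Tool frame: the origin (TCP) lies between the finger pads; the fingertips stand 22 mm ahead of it and the grasp point (between the pads) lies 3 mm ahead of it; y points along the fingers, x is the direction in which the jaws open and shut, and the axes are right-handed (so a half turn about y gives the same grasp; the last joint's range is limited). The gripper opens to 85 mm and grips with 20 to 120 N. Pads are 22 mm wide; open, the fingers measure 114 mm over their backs; the gripper's body (76 mm by 85 mm) begins 54 mm behind the grasp point. The pads swing forward as they close: fully open they stand 13 mm farther back than shut.
Start: joints at [1.267, 0.468, -0.012, 1.603, 0.006, 1.071, -0.056], TCP at [167.563, -628.037, 253.29] pointing down, gripper open.
Joint ranges: [-2.53, 2.53], [-0.31, 2.02], [-1.57, 1.55], [0.28, 2.44], [-1.29, 4.43], [0.15, 1.84], [-2.92, 2.92]. Speed limits (rad/s): [2.57, 2.57, 3.14, 3.14, 3.14, 3.14, 3.14].

## Interface

Orientations are given as a 3x3 rotation matrix whose columns are the frame's x, y, z axes.
In Python, from workcell import state, snapshot, camera_params, finish_job gives the robot as it stands. The module is installed in compiled form; this text tells all that it offers.
- The arm moves only by the shell command python3 -m creep 'ROWS'. ROWS is JSON, a list of rows, each an object with "dp": the shift along the tool's x, y, z in cm, a list of three; "angular": the turn, a rotation vector about the tool's x, y, z in rad, a list of three; "grip": the gripper's target within -1 to 1 (shut at 1, half-way at 0, fully open at -1). A call has 1 to 20 rows; each row shifts and turns the commanded pose from where the row before left it, along the tool's axes as they then stand; what a row does not reach is not made up. A row lasts 1/12 s, in which the tool goes at most 41.7 mm and 7.16 degrees, less where a joint would pass 70% of its speed; a pose out of reach is approached as far as the arm can. A call with a gripper value outside its range is refused whole. The fingers move at their own pace and stop on an object; the grip force is fixed at half the most. Time passes only in rows, so rows that do not move let the fingers close. It gives the time, the measured TCP pose, the force and the opening at its end, in the units of the state.
- state(): the state, without advancing time (a new reading comes with each control period).
- snapshot(name): name is "scene" or "top"; returns the picture (400x640x3 uint8, blue, green, red); there is no depth.
- camera_params(name): a dict with "fx", "fy", "cx", "cy" (pixels), "pose" (4x4, takes a point from camera to world coordinates). Camera axes: x right, y down, z forward; pixel columns grow to the right and rows downward; lengths in mm; the calibration is good to about 2 mm. A picture is of the moment at which its call begins. camera_params takes no time and is no camera call.
- finish_job(): hands the job in, once; it reports no verdict.
The state is a dict: "time": time; "joint_positions": joint angles; "dq": joint speeds; "joint_torque": joint torques, N m; "tcp_pos": TCP position; "orientation": TCP orientation; "contact_force": force on the tool from outside, world axes, zero at the start; "ft_torque": the same for the moment, N m; "gripper_width": finger opening in mm.
Only numpy, scipy, OpenCV 4.12 (cv2) and the standard library are available. Lean on these libraries where they do the work, as an engineer would, in place of code of your own. Each camera call takes 0.05 s, during which the arm holds its last target. There are 200 camera calls.

## Task

Take the long divider out of the wooden rack and slide it down into the slot across the middle of the sorting tray, so that the finished bangle has its own half. Then take the steel mug, tip all its rough stones out, low over the tray, into the half lined with felt without spilling any, and stand the empty mug upright on the soldering board again, beside its charcoal block, setting it down before letting go. Leave everything else where it is.

Things in the scene. Friction and masses are not known exactly. Their poses are not given: they have to be found in the camera images.
- tray: Dark wooden sorting tray, open on top, fixed: 130 (its x) x 240 (its y) x 38 mm high, walls and floor 6 mm, with two equal halves at its +y and -y. Origin at the centre of its underside. Midway along each long wall two upright ribs, 9 mm thick, 36 mm high, round-topped, leave a 9 mm gap: the slot for the divider, which then spans the tray along its x, 118 mm from wall to wall.
- tray_slot (a point): Point on the tray's floor (6 mm above the bench) midway between the two slots; its axes are those of the tray. The divider is seated when its underside centre is here and its length lies along the tray's x axis (either way round).
- liner: Grey felt pad, 104 (x) x 90 (y) x 3 mm, fixed on the tray's floor in one half, which half varies; origin at the centre of its underside, 64 mm from the middle of the tray along the tray's y; axes those of the tray. The stones belong in this half.
- bangle: Finished brass bangle, ring 66 mm outside, 10 mm high, lying loose in the other half of the tray. Leave alone. Origin at the centre of its underside.
- rack: Light wooden rack, fixed, 90 (x) x 130 (y) x 32 mm high, with two slots along its x, 8 mm wide, 22 mm deep (slot floor 10 mm above the bench), open at the ends, at its y = -32 and +32 mm. The two dividers stand on edge in them, which in which varies. Origin at the centre of its underside.
- divider: The long divider: a loose plywood plate 114 mm long (its x), 5 mm thick (its y), 54 mm high, with a tab 44 mm wide in the middle of its top that reaches to 72 mm; 40 g. Stands on edge. Origin at the centre of its underside, z up. Grip it across its thickness by the tab.
- short_divider: The short divider: same shape but only 76 mm long, too short for the tray. Origin at the centre of its underside. Leave it in the rack.
- board: Soldering board, pale with a reddish top, fixed, 150 (x) x 200 (y) x 12 mm thick; origin at the centre of its underside. The mug stands on it at the start and must stand on it at the end. The charcoal block takes up its +y edge. Board and rack may be on either side of the tray.
- charcoal: Black charcoal block fixed on the board near its +y edge (77 mm from the board's centre), 90 (x) x 40 (y) x 30 mm high; origin at the centre of its underside.
- mug: Steel mug with the stones in it, loose, about 0.24 kg empty: 86 mm high, 74 mm across the foot, 90 mm across the rim, wall 3 mm, floor 4 mm. Origin at the centre of its underside, z up along its axis, handle on its +x side. Stones run out over the rim across from the handle when it is tipped some 120 degrees or more that way; a little shaking helps.
- mug_rim (a point): Centre of the mug's mouth, 86 mm above its foot on its axis.
- mug_handle (a point): Middle of the mug's handle, 74 mm from its axis and 60 mm above its foot. The handle is an upright strap 16 mm wide (along the mug's y), 6 mm thick, from 34 to 80 mm above the foot, joined to the wall by level arms at top and bottom. It can be pinched from above across the 16 mm, the gripper upright or leaning away from the mug. Axes as the mug's.
- stone1: Rough stone, amber, about 26 x 26 x 24 mm, 25 g, origin at its centre; in the mug at the start.
- stone2: Rough stone, pale, about 25 x 25 x 26 mm, 25 g, origin at its centre; in the mug at the start.
- stone3: Rough stone, pale, about 26 x 26 x 22 mm, 25 g, origin at its centre; in the mug at the start.
- stone4: Rough stone, amber, about 25 x 25 x 25 mm, 25 g, origin at its centre; in the mug at the start.
- third_hand: Third-hand soldering stand, loose: iron foot 60 x 80 mm, post and crossbar with clips, 140 mm high, 120 mm across. Origin at the centre of its underside. Leave alone.
- flux_jar: White jar, 60 mm across, 85 mm high, loose. Origin at the centre of its underside. Leave alone.
- pliers: Pliers lying on the bench at the left, 150 mm long (along its x), 13 mm high. Leave alone.
- flat_file: Flat file with a blue handle lying beyond the tray, 240 mm long (along its x), 20 mm high. Leave alone.
- ring_clamp: Wooden ring clamp lying on the bench at the right, 125 mm long (along its x), 36 mm high. Leave alone.
- wax_tin: Round flat aluminium tin, loose, 70 mm across, 28 mm high, on the near side of the tray. Origin at the centre of its underside. Leave alone.
Things that resemble listed ones, but are neither listed nor needed, are in the scene too. What is shaped like the divider but orange is not meant.

How it is judged (in metres and radians):
On the way, in this order (a step that is already met when the one before it is completed fails the run):
1. the long divider is seated in the tray's slot, released, with the stones still in the mug (horizontal distance between divider and tray_slot below 0.007 m and z of divider in the frame of tray_slot below 0.005 m and angle between divider's own z axis and vertical below 0.25 rad and contact force between the fingers and divider below 0.05 N and distance between each of stone1, stone2, stone3, stone4 and mug below 0.1 m), for 0.2 s.
2. all four stones have been tipped into the lined half of the tray (x of stone1 in the frame of liner between -0.06 and 0.06 m and y of stone1 in the frame of liner between -0.058 and 0.058 m and z of each of stone1, stone2, stone3, stone4 in the frame of liner below 0.05 m and x of stone2 in the frame of liner between -0.06 and 0.06 m and y of stone2 in the frame of liner between -0.058 and 0.058 m and x of stone3 in the frame of liner between -0.06 and 0.06 m and y of stone3 in the frame of liner between -0.058 and 0.058 m and x of stone4 in the frame of liner between -0.06 and 0.06 m and y of stone4 in the frame of liner between -0.058 and 0.058 m), for 0.2 s.
At the end, for the whole second after the job is handed in: The long divider stands seated in the tray's slot (within 7 mm of its middle, 5 mm of the floor); all four stones lie in the felt-lined half; the mug stands upright (0.08 rad) on the soldering board, its axis 15 mm or more inside the board's edge; all at rest (all of step 2 and horizontal distance between divider and tray_slot below 0.007 m and z of divider in the frame of tray_slot below 0.005 m and angle between divider's own z axis and vertical below 0.25 rad and angle between mug's own z axis and vertical below 0.08 rad and x of mug in the frame of board between -0.06 and 0.06 m and y of mug in the frame of board between -0.085 and 0.085 m and z of mug in the frame of board between 0.006 and 0.017 m and linear speed of each of stone1, stone2, stone3, stone4, mug, divider below 0.03 m/s); the robot touches nothing.
It fails at once if a stone spilled on the bench or on the soldering board (height (world z) of any of stone1, stone2, stone3, stone4 below 0.0155 m or contact force between any of stone1, stone2, stone3, stone4 and board above 0.05 N).
It fails at once if the mug tipped over with its mouth more than 220 mm above the bench (angle between mug's own z axis and vertical above 1.2 rad and height (world z) of mug_rim above 0.22 m).
It fails at once if the mug let go above the board instead of being set down (contact force between the fingers and mug below 0.02 N and height (world z) of mug above 0.035 m).
It fails at once if the short divider moved by more than 20 mm, or the bangle by more than 30 mm (distance of short_divider from where it was at the start of the episode above 0.02 m or distance of bangle from where it was at the start of the episode above 0.03 m).
It fails at once if the third-hand stand, jar or tin moved by more than 30 mm, or the pliers, file or ring clamp by more than 40 mm (distance of any of third_hand, flux_jar, wax_tin from where it was at the start of the episode above 0.03 m or distance of any of pliers, flat_file, ring_clamp from where it was at the start of the episode above 0.04 m).
It also fails if it takes over 72 s, if anything falls off the work surface, if the arm or the gripper's body presses on something with over 40 N, if the wrist force passes 120 N, or if a joint passes its speed limit or range.

## Working session

There is one attempt and no reset: what is moved stays moved. The work goes in short steps, Python scripts to look and compute and a shell command to move; the robot and the scene stay as the last step left them, time stands still between calls to the robot, and variables do not carry over. Pictures are saved under pics/ and viewed, about 8 in all and at most 12, crops included, and the job is handed in when it is done.

```bash
mkdir -p pics
python3 - <<'E'
from workcell import *
import cv2,numpy as np
np.set_printoptions(precision=3,suppress=True)
for n in("scene","top"):
    cv2.imwrite(f"pics/{n}0.png",snapshot(n)); c=camera_params(n); print(n,c["fx"],c["fy"],c["cx"],c["cy"]);print(c["pose"])
s=state();print(s["time"],s["tcp_pos"],s["orientation"],s["gripper_width"])
E
```

```text
scene 398.08081509872505 398.08081509872505 316.0977953064356 197.32698113974462
[[  -0.669    0.579   -0.467 1105.69 ]
 [   0.743    0.536   -0.401  454.411]
 [   0.018   -0.615   -0.788 1040.573]
 [   0.       0.       0.       1.   ]]
top 394.08621134573525 394.08621134573525 316.66008175054486 191.72800928892926
[[  -0.005   -0.987    0.162  280.917]
 [  -1.       0.004   -0.007  -36.577]
 [   0.006   -0.162   -0.987 1539.557]
 [   0.       0.       0.       1.   ]]
0.1 [ 167.418 -627.578  252.409] [[ 0.258 -0.001  0.966]
 [-0.966  0.002  0.258]
 [-0.002 -1.    -0.   ]] 85.33814149693019
```

View pics/top0.png

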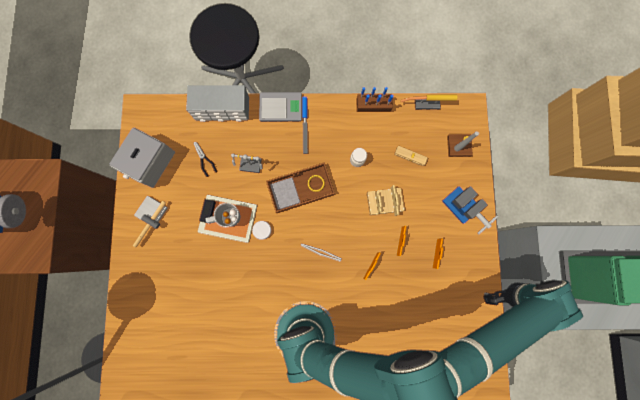

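View pics/scene0.png

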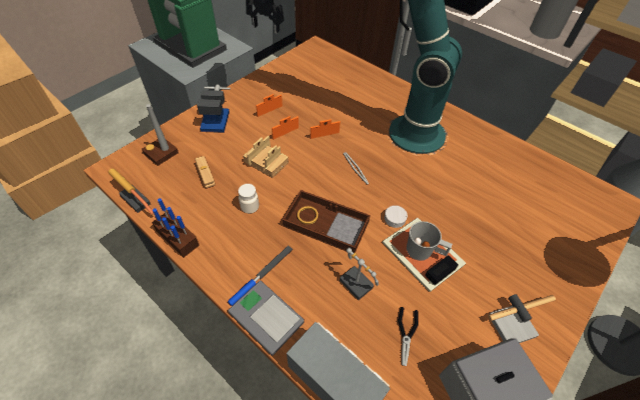

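Top view: tray at about (301,187), with the felt half to its left and the bangle to its right. Rack at (386,201), board, mug and charcoal at (228,217). The three orange plates at (373,264), (403,240) and (439,252) are decoys. Now an enlarged crop.

Run:
```python
import cv2,numpy as np
t=cv2.imread("pics/top0.png");s=cv2.imread("pics/scene0.png")
r=lambda a:cv2.resize(a,None,fx=5,fy=5,interpolation=cv2.INTER_CUBIC)
a=r(t[155:245,190:270]);b=r(t[155:245,262:342]) 
a=cv2.resize(t[160:248,190:345],(775,440),interpolation=cv2.INTER_CUBIC)  #x5
b=cv2.resize(t[180:222,362:410],(480,420),interpolation=cv2.INTER_CUBIC) #x10
c=cv2.resize(s[132:180,238:293],(550,480),interpolation=cv2.INTER_CUBIC)
cv2.imwrite("pics/c1.png",a)
h=np.zeros((440,800,3),np.uint8);b=cv2.resize(b,(400,350));c=cv2.resize(c,(400,349));h[:350,:400]=b;h[:349,400:]=c
cv2.imwrite("pics/c2.png",h[:350])
```

```text
(no output)
```

View pics/c1.png

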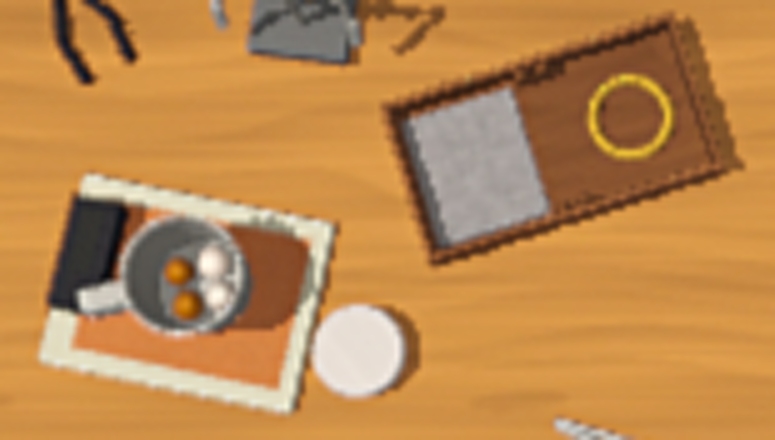

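View pics/c2.png

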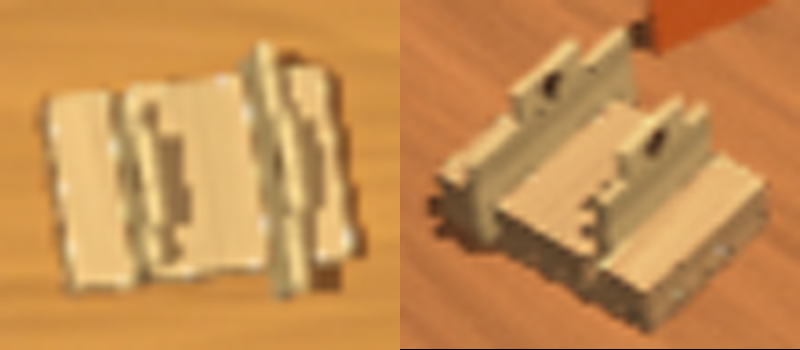

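```bash
cat > h.py <<'E'
import numpy as np,cv2
from workcell import *
np.set_printoptions(precision=1,suppress=True)
def ray(n,uv,z):
    c=camera_params(n);P=c["pose"];d=P[:3,:3]@[(uv[0]-c["cx"])/c["fx"],(uv[1]-c["cy"])/c["fy"],1]
    return P[:3,3]+d*(z-P[2,3])/d[2]
def proj(n,p):
    c=camera_params(n);P=c["pose"];q=P[:3,:3].T@(np.array(p)-P[:3,3]);return np.array([c["fx"]*q[0]/q[2]+c["cx"],c["fy"]*q[1]/q[2]+c["cy"]])
def fit(model,world): # 2D rigid
    m=np.array(model,float);w=np.array(world)[:,:2];a=m-m.mean(0);b=w-w.mean(0)
    th=np.arctan2((a[:,0]*b[:,1]-a[:,1]*b[:,0]).sum(),(a*b).sum());R=np.array([[np.cos(th),-np.sin(th)],[np.sin(th),np.cos(th)]])
    t=w.mean(0)-R@m.mean(0);return t,th,w-(m@R.T+t)
E
python3 - <<'E'
from h import *
A=lambda u,v:((u+.5)/5-.5+190,(v+.5)/5-.5+160)
B=lambda u,v:((u+.5)/8.333-.5+362,(v+.5)/8.333-.5+180)
C=lambda u,v:((u+.5)/7.273-.5+238,(v+.5)/7.273-.5+132)
T=lambda p,z:ray("top",p,z)
# tray corners: image left=+y ; up=+x
w=[T(A(*p),38) for p in [(388,107),(672,15),(738,165),(435,262)]]
print(np.array(w)); print("tray",fit([(65,120),(65,-120),(-65,-120),(-65,120)],w))
w=[T(A(*p),9) for p in [(405,120),(515,88),(550,213),(444,247)]]
print("felt",fit([(52,45),(52,-45),(-52,-45),(-52,45)],w))
print("bangle",T(A(629,116),8))
w=[T(B(*p),32) for p in [(48,98),(327,68),(352,255),(72,288)]]
print("rack",fit([(45,65),(45,-65),(-45,-65),(-45,65)],w))
w=[T(B(*p),64) for p in [(262,45),(290,290)]];print("div ends",np.array(w))
w=[T(A(*p),12) for p in [(85,175),(335,225),(292,412),(40,360)]]
print("board",fit([(75,100),(75,-100),(-75,-100),(-75,100)],w))
print("mug rim",T(A(185,275),98),"handle top",T(A(100,298),92))
print("tin",T(A(359,350),28))
# scene
print("sc div tab corners",ray("scene",C(575-400,42),82),ray("scene",C(515-400,95),82),ray("scene",C(627-400,30),82))
print("sc ends z64",ray("scene",C(440-400,180),64))
E
```

```text
[[ 569.8  144.5   38. ]
 [ 642.1  -76.2   38. ]
 [ 523.1 -126.2   38. ]
 [ 448.9  106.8   38. ]]
tray (array([546. ,  12.2]), np.float64(0.32073705670493546), array([[-0. , -2.1],
       [-3.4,  4.9],
       [ 1. , -4.1],
       [ 2.5,  1.2]]))
felt (array([527.3,  76.2]), np.float64(0.2919906197932747), array([[ 0.7,  0.2],
       [ 0.2, -0.3],
       [-0.2,  1.8],
       [-0.7, -1.7]]))
bangle [567.5 -42.3   8. ]
rack (array([ 491.2, -313.1]), np.float64(0.10391574469008835), array([[-0.7,  0.2],
       [-0.5, -1.1],
       [ 1.2,  0.1],
       [-0. ,  0.8]]))
div ends [[ 547.4 -337.7   64. ]
 [ 434.9 -346.2   64. ]]
board (array([429.1, 300.6]), np.float64(-0.2036357830115711), array([[-1.2,  0.6],
       [-1.2,  0.1],
       [ 1. ,  0. ],
       [ 1.4, -0.8]]))
mug rim [433.5 284.2  98. ] handle top [417.5 347.4  92. ]
tin [382.7 165.1  28. ]
sc div tab corners [ 471.  -346.2   82. ] [ 514.4 -340.7   82. ] [ 448.5 -334.2   82. ]
sc ends z64 [ 564.6 -339.8   64. ]
```

The long divider is the plate at top px (394,199), standing in the rack's right-hand slot. It overhangs the rack (114 > 90 mm), it is wood-coloured, and both cameras agree on it. The left plate at (381,201) is the short one. Next I refine the tray from the felt and rim.

Run:
```python
from h import *
from scipy.optimize import minimize
t=cv2.imread("pics/top0.png");s=cv2.imread("pics/scene0.png")
hsv=cv2.cvtColor(t,cv2.COLOR_BGR2HSV)
m=np.zeros(t.shape[:2],np.uint8);m[172:212,266:304]=(hsv[172:212,266:304,1]<75)*255
n,l,st,ce=cv2.connectedComponentsWithStats(m);k=1+st[1:,4].argmax();c=ray("top",ce[k],9);pts=np.argwhere(l==k)[:,::-1].astype(np.float32)
box=cv2.boxPoints(cv2.minAreaRect(pts));w=np.array([ray("top",p,9)[:2] for p in box]);print("felt",c,st[k],[np.linalg.norm(w[i]-w[i-1]) for i in range(4)],[np.arctan2(*(w[i]-w[i-1])[::-1]) for i in range(4)])
# silhouette fit: render tray outline (solid box hull) vs dark mask in each view, IoU-like soft
def edgecost(img,nm,pose,d):
    x,y,th=pose;R=np.array([[np.cos(th),-np.sin(th)],[np.sin(th),np.cos(th)]]);cost=0;g=cv2.GaussianBlur(cv2.cvtColor(img,cv2.COLOR_BGR2HSV)[:,:,2],(0,0),.8).astype(np.float32)
    C=[(65,120),(65,-120),(-65,-120),(-65,120)];val=[]
    for i in range(4):
        a,b=np.array(C[i-1]),np.array(C[i]);nrm=(a+b)/np.linalg.norm(a+b)
        for f in np.linspace(.06,.94,40):
            p=a+(b-a)*f
            q=[proj(nm,[*(R@(p+nrm*e)+[x,y]),38]) for e in(3,-3)]
            val.append(q)
    v=np.array(val,np.float32);i=cv2.remap(g,v[:,:,0],v[:,:,1],cv2.INTER_LINEAR);return -(i[:,0]-i[:,1]).mean()
for nm,img in(("top",t),("scene",s)):
    r=minimize(lambda q:edgecost(img,nm,[q[0]*5,q[1]*5,q[2]*.02],0),[546/5,14/5,.3/.02],method="Nelder-Mead",options=dict(initial_simplex=np.array([[109.2,2.8,15],[110.2,2.8,15],[109.2,3.8,15],[109.2,2.8,16]]),maxiter=120))
    print(nm,r.x*[5,5,.02],r.fun)
```

```text
felt [526.2  78.3   9. ] [271 178  29  31 621] [np.float64(105.83236044590548), np.float64(93.45789442878753), np.float64(106.19749714417556), np.float64(92.49776661160577)] [np.float64(0.3288478065347576), np.float64(-1.2463333803958934), np.float64(-2.821807700132341), np.float64(1.8913133068650863)]Traceback (most recent call last):
  File "<stdin>", line 20, in <module>
    res = _minimize_neldermead(fun, x0, args, callback, bounds=bounds,
                               **options)
    fxr = func(xr)
    fx = function(np.copy(x), *(wrapper_args + args))
  File "<stdin>", line 20, in <lambda>
  File "<stdin>", line 16, in edgecost
  File "h.py", line 8, in proj
    c=camera_params(n);P=c["pose"];q=P[:3,:3].T@(np.array(p)-P[:3,3]);return np.array([c["fx"]*q[0]/q[2]+c["cx"],c["fy"]*q[1]/q[2]+c["cy"]])
ValueError: time passes only in moves, steps and waits
```

```bash
python3 -m creep '[{"dp":[3,0,0],"angular":[0,0.085,0],"grip":0},{"dp":[0,0,4],"angular":[0,0.085,0],"grip":0},{"dp":[0,0,4],"angular":[0,0,0],"grip":0},{"dp":[0,0,4],"angular":[0,0,0],"grip":0},{"dp":[0,0,4],"angular":[0,0,0],"grip":0},{"dp":[0,0,4],"angular":[0,0,0],"grip":0}]'
```

```text
time: 0.6
tcp_pos: [375.7, -634.9, 252.6]
orientation: [[0.09, -0.001, 0.996], [-0.996, 0.001, 0.09], [-0.001, -1.0, -0.001]]
contact_force: [-0.4, -1.8, 0.5]
gripper_width: 42.9
```

```bash
sed -i 's/^def ray/import functools\ncamera_params=functools.cache(camera_params)\ndef ray/' h.py
python3 -m creep '[{"dp":[-3.5,0,1.8],"angular":[0,0,0],"grip":0},{"dp":[-3.5,0,1.8],"angular":[0,0,0],"grip":0},{"dp":[-3.5,0,1.8],"angular":[0,0,0],"grip":0},{"dp":[-3.5,0,1.8],"angular":[0,0,0],"grip":0},{"dp":[-3.5,0,1.8],"angular":[0,0,0],"grip":0},{"dp":[-3.5,0,1.8],"angular":[0,0,0],"grip":0},{"dp":[-3.5,0,1.8],"angular":[0,0,0],"grip":0},{"dp":[-3.4,0,1.7],"angular":[0,0,0],"grip":0},{"dp":[0,3.5,0],"angular":[0,0,0],"grip":0},{"dp":[0,3.5,0],"angular":[0,0,0],"grip":0},{"dp":[0,3,0],"angular":[0,0,0],"grip":0},{"dp":[0,0,0],"angular":[0,0,0],"grip":0}]'
cat > tray.py <<'E'
from h import *
from scipy.optimize import minimize
t=cv2.imread("pics/top0.png");s=cv2.imread("pics/scene0.png")
def edgecost(img,nm,pose,C,z,e):
    x,y,th=pose;R=np.array([[np.cos(th),-np.sin(th)],[np.sin(th),np.cos(th)]]);g=cv2.GaussianBlur(cv2.cvtColor(img,cv2.COLOR_BGR2HSV)[:,:,2],(0,0),.8).astype(np.float32);val=[]
    for i in range(4):
        a,b=np.array(C[i-1]),np.array(C[i]);nrm=(a+b)/np.linalg.norm(a+b)
        for f in np.linspace(.06,.94,40):
            p=a+(b-a)*f;val.append([proj(nm,[*(R@(p+nrm*k)+[x,y]),z]) for k in(e,-e)])
    v=np.array(val,np.float32);i=cv2.remap(g,v[:,:,0],v[:,:,1],cv2.INTER_LINEAR);return -(i[:,0]-i[:,1]).mean()
O=[(65,120),(65,-120),(-65,-120),(-65,120)];F=[(52,109),(52,19),(-52,19),(-52,109)]
for nm,img in(("top",t),("scene",s)):
    r=minimize(lambda q:edgecost(img,nm,[q[0]*5,q[1]*5,q[2]*.02],O,38,3),[109.2,2.8,16],method="Nelder-Mead",options=dict(initial_simplex=np.array([[109.2,2.8,15.5],[110.2,2.8,15.5],[109.2,3.8,15.5],[109.2,2.8,16.5]]),maxiter=120))
    print(nm,*(r.x*[5,5,.02]).round(3),r.fun)
E
python3 tray.py
```

```text
time: 1.6
tcp_pos: [487.5, -342.0, 147.0]
orientation: [[0.091, -0.01, 0.996], [-0.996, 0.006, 0.091], [-0.007, -1.0, -0.009]]
contact_force: [-1.8, 0.8, -0.4]
gripper_width: 43.0
top 542.958 12.661 0.305 -48.75315475463867
scene 552.172 24.268 0.307 -39.26314163208008
```

```bash
python3 -m creep '[{"dp":[0,3,0.4],"angular":[0,0,0],"grip":0},{"dp":[0,2.2,0],"angular":[0,0,0],"grip":0},{"dp":[0,1.3,0],"angular":[0,0,0],"grip":0},{"dp":[0,0.7,0],"angular":[0,0,0],"grip":0},{"dp":[0,0,0],"angular":[0,0,0],"grip":0.6},{"dp":[0,0,0],"angular":[0,0,0],"grip":1},{"dp":[0,0,0],"angular":[0,0,0],"grip":1},{"dp":[0,0,0],"angular":[0,0,0],"grip":1},{"dp":[0,0,0],"angular":[0,0,0],"grip":1},{"dp":[0,0,0],"angular":[0,0,0],"grip":1}]'
python3 - <<'E'
from h import *
t=snapshot("top");s=snapshot("scene");cv2.imwrite("pics/top1.png",t);cv2.imwrite("pics/scene1.png",s)
def ov(img,nm,u0,v0,w,h,k):
    o=cv2.resize(img[v0:v0+h,u0:u0+w],None,fx=k,fy=k,interpolation=cv2.INTER_CUBIC)
    x,y,th=546.5,17,.315;R=np.array([[np.cos(th),-np.sin(th)],[np.sin(th),np.cos(th)]])
    for C,z in(([(65,120),(65,-120),(-65,-120),(-65,120)],38),([(52,109),(52,19),(-52,19),(-52,109)],9),([(65,2),(65,-2),(-65,-2),(-65,2)],38)):
        q=np.array([(proj(nm,[*(R@p+[x,y]),z])-[u0,v0]+.5)*k for p in C])
        cv2.polylines(o,[np.int32(q*16)],True,(0,255,0),1,cv2.LINE_AA,4)
    return o
a=ov(t,"top",262,160,80,56,5);b=ov(s,"scene",278,185,95,70,4.2)
o=np.zeros((300,800,3),np.uint8);o[:280,:400]=a;o[:294,400:799]=b
cv2.imwrite("pics/ov.png",o)
E
```

```text
time: 2.43
tcp_pos: [496.0, -344.5, 82.9]
orientation: [[0.091, 0.002, 0.996], [-0.996, -0.001, 0.091], [0.001, -1.0, 0.002]]
contact_force: [-0.8, 1.5, 6.3]
gripper_width: 3.5
```

View pics/ov.png

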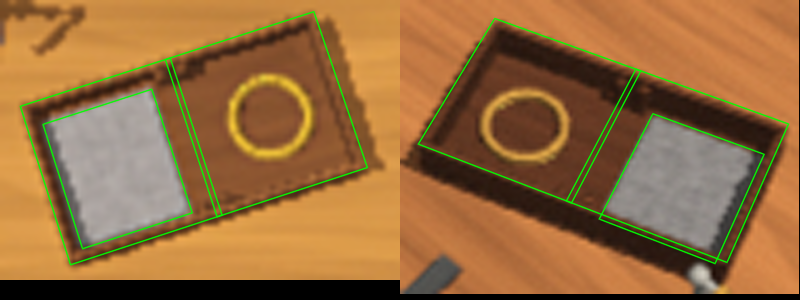

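Overlay: tray pose (546.5, 17, 0.315 rad) fits the rim, felt and slot in both views. The gripper sits 8 mm higher than planned, so I check the grasp.

Run:
```python
from h import *
t=cv2.imread("pics/top1.png");s=cv2.imread("pics/scene1.png")
a=cv2.resize(t[170:230,350:420],(400,343),interpolation=cv2.INTER_CUBIC);b=cv2.resize(s[115:185,225:305],(392,343),interpolation=cv2.INTER_CUBIC)
cv2.imwrite("pics/g.png",np.hstack([a,b]));st=state();print(st["time"],st["tcp_pos"],st["gripper_width"],st["contact_force"])
```

```text
2.5333 [ 496.  -344.6   83. ] 3.4743459551359694 [-1.2  1.9  5.9]
```

View pics/g.png

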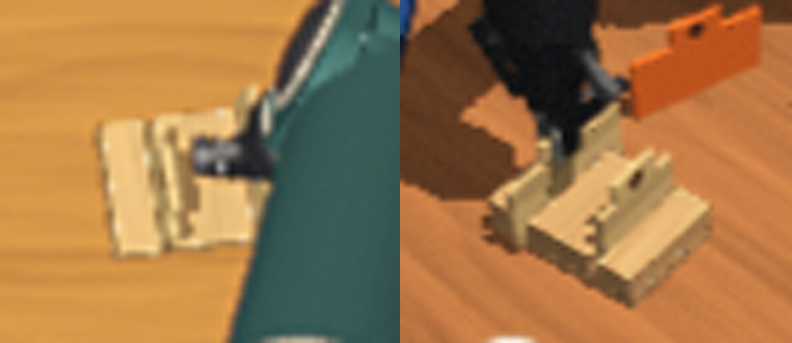

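```bash
python3 -m creep '[{"dp":[0,-0.5,0],"angular":[0,0,0],"grip":1},{"dp":[0,-1,0],"angular":[0,0,0],"grip":1},{"dp":[0,-1.5,0],"angular":[0,0,0],"grip":1},{"dp":[0,-2,0],"angular":[0,0,0],"grip":1},{"dp":[0,-2,0],"angular":[0,0,0],"grip":1},{"dp":[0,0,0],"angular":[0,0,0],"grip":1}]'
python3 - <<'E'
from h import *
s=snapshot("scene");cv2.imwrite("pics/scene2.png",s)
b=cv2.resize(s[85:185,225:325],(500,500),interpolation=cv2.INTER_CUBIC)
cv2.imwrite("pics/g2.png",b)
E
```

```text
time: 3.03
tcp_pos: [497.4, -346.0, 156.3]
orientation: [[0.09, 0.007, 0.996], [-0.996, -0.004, 0.09], [0.005, -1.0, 0.006]]
contact_force: [0.7, -0.9, -0.5]
gripper_width: 3.6
```

View pics/g2.png

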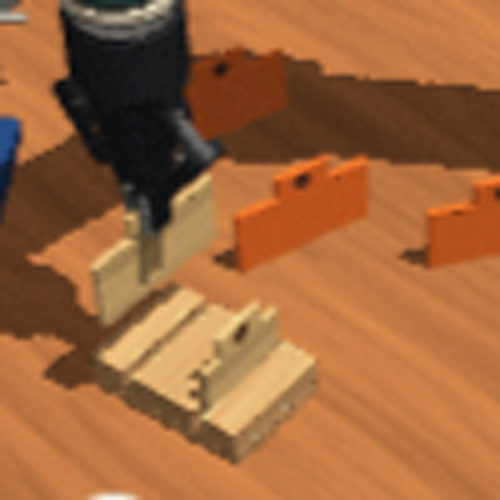

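Run:
```python
from h import *
C=lambda u,v:((u+.5)/5-.5+225,(v+.5)/5-.5+85)
for p,z in(((91,268),137),((213,174),137),((104,325),83),((214,235),83)): print(p,z,ray("scene",C(*p),z))
x,y,th=546.5,17,.315
R=np.array([[np.cos(th),-np.sin(th)],[np.sin(th),np.cos(th)]])
print(R@[0,64]+[x,y])
```

```text
(91, 268) 137 [ 551.7 -341.8  137. ]
(213, 174) 137 [ 434.7 -350.3  137. ]
(104, 325) 83 [ 549.2 -341.9   83. ]
(214, 235) 83 [ 438.2 -351.8   83. ]
[526.7  77.9]
```

```bash
python3 -m creep '[{"dp":[0,-2,0],"angular":[0,-0.1125,0],"grip":1},{"dp":[0,-2,0],"angular":[0,-0.1125,0],"grip":1},{"dp":[-1.5,0,0.8],"angular":[0,0,0],"grip":1},{"dp":[-3,0,1.5],"angular":[0,0,0],"grip":1},{"dp":[-3.3,0,1.6],"angular":[0,0,0],"grip":1},{"dp":[-3.3,0,1.6],"angular":[0,0,0],"grip":1},{"dp":[-3.3,0,1.6],"angular":[0,0,0],"grip":1},{"dp":[-3.3,0,1.6],"angular":[0,0,0],"grip":1},{"dp":[-3.3,0,1.6],"angular":[0,0,0],"grip":1},{"dp":[-3.3,0,1.6],"angular":[0,0,0],"grip":1},{"dp":[-3.3,0,1.6],"angular":[0,0,0],"grip":1},{"dp":[-3,0,1.5],"angular":[0,0,0],"grip":1},{"dp":[-1.7,0,0.9],"angular":[0,0,0],"grip":1},{"dp":[0,0,0],"angular":[0,0,0],"grip":1},{"dp":[0,0,0],"angular":[0,0,0],"grip":1}]'
cat > err.py <<'E'
from h import *
import sys
T=np.array(eval(sys.argv[1]),float);s=state();R=np.array(s["orientation"]);print("t",s["time"],"tcp",s["tcp_pos"],"move cm",(R.T@(T-s["tcp_pos"])/10).round(2),"yaw z",np.arctan2(R[1,2],R[0,2]).round(3),"R",R.round(3).tolist(),"w",s["gripper_width"],"F",s["contact_force"])
E
python3 err.py '[550.3,18.2,130]'
```

```text
time: 4.33
tcp_pos: [545.5, 13.2, 190.7]
orientation: [[0.313, -0.001, 0.95], [-0.95, -0.0, 0.313], [-0.0, -1.0, -0.001]]
contact_force: [-0.5, -0.8, -0.4]
gripper_width: 3.6
t 4.3333 tcp [545.5  13.2 190.7] move cm [-0.3  6.1  0.6] yaw z 0.319 R [[0.313, -0.001, 0.95], [-0.95, -0.0, 0.313], [-0.0, -1.0, -0.001]] w 3.6132132136098676 F [-0.5 -0.8 -0.4]
```

```bash
python3 -m creep '[{"dp":[-0.15,2,0.3],"angular":[0,0,0],"grip":1},{"dp":[-0.15,2,0.3],"angular":[0,0,0],"grip":1},{"dp":[0,1.5,0],"angular":[0,0,0],"grip":1},{"dp":[0,0.4,0],"angular":[0,0,0],"grip":1},{"dp":[0,0,0],"angular":[0,0,0],"grip":1},{"dp":[0,0,0],"angular":[0,0,0],"grip":1}]'
python3 - <<'E'
from h import *
t=snapshot("top");s=snapshot("scene");cv2.imwrite("pics/top3.png",t);cv2.imwrite("pics/scene3.png",s)
st=state();p=np.array(st["tcp_pos"]);R=np.array(st["orientation"]);print(p)
def ov(img,nm,u0,v0,w,h,k):
    o=cv2.resize(img[v0:v0+h,u0:u0+w],None,fx=k,fy=k,interpolation=cv2.INTER_CUBIC)
    for zz in(-73,-19):   # bottom and shoulder lines
        q=np.array([(proj(nm,p+R[:,2]*(e-4)+[0,0,zz])-[u0,v0]+.5)*k for e in(-57,57)])
        cv2.polylines(o,[np.int32(q*16)],False,(0,255,0),1,cv2.LINE_AA,4)
    return o
a=ov(t,"top",262,150,80,70,5);b=ov(s,"scene",278,165,95,90,4.2)
o=np.zeros((380,800,3),np.uint8);o[:350,:400]=a;o[:378,400:799]=b
cv2.imwrite("pics/ov3.png",o)
E
python3 err.py '[550.3,18.2,100]'
```

```text
time: 4.83
tcp_pos: [550.9, 15.6, 132.5]
orientation: [[0.309, -0.0, 0.951], [-0.951, -0.0, 0.309], [0.0, -1.0, -0.0]]
contact_force: [0.1, 0.1, -0.9]
gripper_width: 3.4
[551.4  16.1 133.3]
t 4.9333 tcp [551.4  16.1 133.3] move cm [-0.2  3.3 -0.1] yaw z 0.315 R [[0.31, 0.002, 0.951], [-0.951, -0.0, 0.31], [0.001, -1.0, 0.002]] w 3.785259022550064 F [-0.3 -0.2 -0.6]
```

View pics/ov3.png

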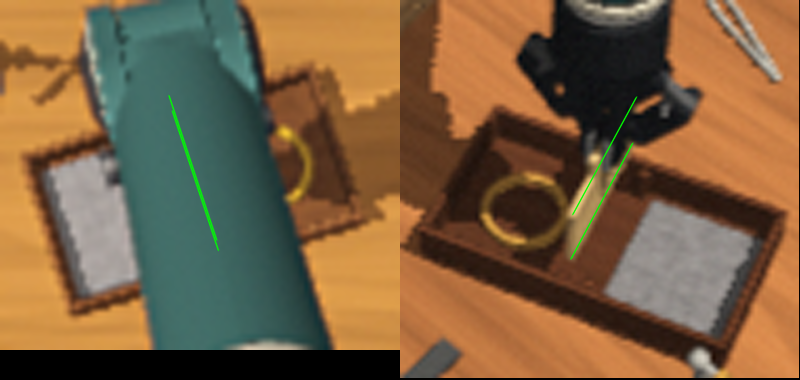

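```bash
python3 -m creep '[{"dp":[-0.2,1,-0.1],"angular":[0,0,0],"grip":1},{"dp":[0,0.8,0],"angular":[0,0,0],"grip":1},{"dp":[0,0.5,0],"angular":[0,0,0],"grip":1},{"dp":[0,0.5,0],"angular":[0,0,0],"grip":1},{"dp":[0,0,0],"angular":[0,0,0],"grip":1}]'
python3 err.py '[550.3,18.2,79]'
```

```text
time: 5.35
tcp_pos: [549.0, 18.5, 103.1]
orientation: [[0.311, -0.001, 0.951], [-0.951, 0.0, 0.311], [-0.0, -1.0, -0.001]]
contact_force: [1.0, 0.8, -0.8]
gripper_width: 3.9
t 5.35 tcp [549.   18.5 103.1] move cm [0.1 2.4 0.1] yaw z 0.316 R [[0.311, -0.001, 0.951], [-0.951, 0.0, 0.311], [-0.0, -1.0, -0.001]] w 3.8516935784469117 F [ 1.   0.8 -0.8]
```

```bash
python3 -m creep '[{"dp":[0,0.5,0],"angular":[0,0,0],"grip":1},{"dp":[0,0.5,0],"angular":[0,0,0],"grip":1},{"dp":[0,0.5,0],"angular":[0,0,0],"grip":1},{"dp":[0,0.5,0],"angular":[0,0,0],"grip":1},{"dp":[0,0.2,0],"angular":[0,0,0],"grip":1},{"dp":[0,0,0],"angular":[0,0,0],"grip":1}]'
python3 err.py '[550.3,18.2,79]'
```

```text
time: 5.85
tcp_pos: [549.0, 18.4, 81.7]
orientation: [[0.311, -0.001, 0.951], [-0.951, 0.0, 0.311], [-0.0, -1.0, -0.001]]
contact_force: [-0.0, 0.8, -1.1]
gripper_width: 3.4
t 5.85 tcp [549.   18.4  81.7] move cm [0.1 0.3 0.1] yaw z 0.316 R [[0.311, -0.001, 0.951], [-0.951, 0.0, 0.311], [-0.0, -1.0, -0.001]] w 3.402653421044492 F [-0.   0.8 -1.1]
```

Fitting smoothly. Down to floor contact, then a gentle release and lift.

```bash
python3 -m creep '[{"dp":[0,0.2,0],"angular":[0,0,0],"grip":1},{"dp":[0,0.2,0],"angular":[0,0,0],"grip":1},{"dp":[0,0.1,0],"angular":[0,0,0],"grip":1},{"dp":[0,0,0],"angular":[0,0,0],"grip":1}]'
python3 -m creep '[{"dp":[0,0,0],"angular":[0,0,0],"grip":0.5},{"dp":[0,0,0],"angular":[0,0,0],"grip":0.3},{"dp":[0,0,0],"angular":[0,0,0],"grip":0.3},{"dp":[0,0,0],"angular":[0,0,0],"grip":0.3},{"dp":[0,-1,0],"angular":[0,0,0],"grip":0.3},{"dp":[0,-2,0],"angular":[0,0,0],"grip":0.3},{"dp":[0,-3,0],"angular":[0,0,0],"grip":0.3},{"dp":[0,-4,0],"angular":[0,0,0],"grip":0},{"dp":[0,-4,0],"angular":[0,0,0],"grip":0}]'
```

```text
time: 6.18
tcp_pos: [549.1, 18.2, 78.9]
orientation: [[0.31, -0.0, 0.951], [-0.951, -0.001, 0.31], [0.001, -1.0, -0.0]]
contact_force: [-4.6, -0.5, 14.8]
gripper_width: 3.1
time: 6.93
tcp_pos: [548.4, 18.4, 218.7]
orientation: [[0.311, -0.002, 0.95], [-0.95, 0.0, 0.311], [-0.001, -1.0, -0.002]]
contact_force: [1.1, 0.5, 1.0]
gripper_width: 43.0
```

Run:
```python
from h import *
s=state();print("q",np.round(s["joint_positions"],3))
t=cv2.imread("pics/top0.png");sc=cv2.imread("pics/scene0.png")
M=np.array([433.5,284.2]);th=1.82
R=lambda a:np.array([[np.cos(a),-np.sin(a)],[np.sin(a),np.cos(a)]])
def ov(img,nm,u0,v0,w,h,k):
    o=cv2.resize(img[v0:v0+h,u0:u0+w],None,fx=k,fy=k,interpolation=cv2.INTER_CUBIC)
    def pl(P,col,cl=True):
        q=np.array([(proj(nm,p)-[u0,v0]+.5)*k for p in P]);cv2.polylines(o,[np.int32(q*16)],cl,col,1,cv2.LINE_AA,4)
    a=np.linspace(0,2*np.pi,60)
    for r,z in((45,98),(37,12)): pl([[*(M+r*np.array([np.cos(b),np.sin(b)])),z] for b in a],(0,255,0))
    pl([[*(M+R(th)@p),92] for p in((45,8),(77,8),(77,-8),(45,-8))],(255,255,0))
    pl([[*(np.array([429.1,300.6])+R(-.2036)@p),12] for p in((75,100),(75,-100),(-75,-100),(-75,100))],(255,0,255))
    pl([[*(np.array([429.1,300.6])+R(-.2036)@p),42] for p in((45,97),(45,57),(-45,57),(-45,97))],(0,0,255))
    return o
a=ov(t,"top",194,186,70,60,5.7);b=ov(sc,"scene",375,205,95,90,4.2)
o=np.zeros((380,800,3),np.uint8);o[:342,:399]=a;o[:378,400:799]=b;cv2.imwrite("pics/ovm.png",o)
```

```text
q [ 0.1  0.4 -0.3  1.9  0.1  0.9 -1.4]
```

View pics/ovm.png

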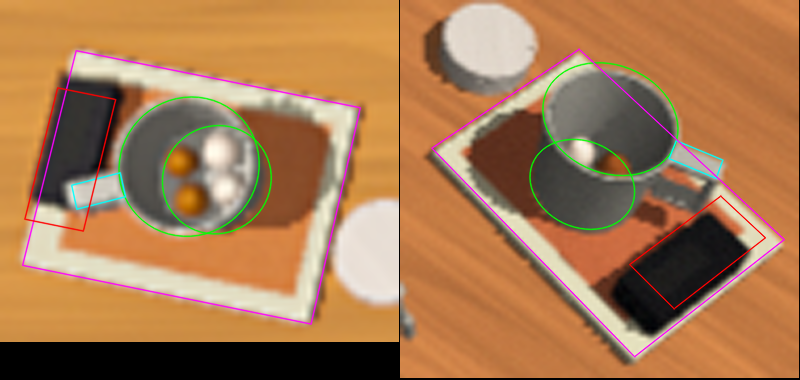

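```bash
python3 -m creep '[{"dp":[0,0,0],"angular":[0,-0.12,0],"grip":0},{"dp":[0,0,0],"angular":[0,-0.12,0],"grip":0},{"dp":[0,0,0],"angular":[0,-0.12,0],"grip":0},{"dp":[0,0,0],"angular":[0,-0.12,0],"grip":0},{"dp":[0,0,0],"angular":[0,-0.12,0],"grip":0},{"dp":[0,0,0],"angular":[0,-0.12,0],"grip":0},{"dp":[0,0,0],"angular":[0,-0.12,0],"grip":0},{"dp":[0,0,0],"angular":[0,-0.12,0],"grip":0},{"dp":[0,0,0],"angular":[0,-0.12,0],"grip":0},{"dp":[0,0,0],"angular":[0,-0.12,0],"grip":0},{"dp":[0,0,0],"angular":[0,-0.12,0],"grip":0},{"dp":[0,0,0],"angular":[0,-0.12,0],"grip":0},{"dp":[-2,0,3],"angular":[0,-0.05,0],"grip":0},{"dp":[-1,0,3],"angular":[0,0,0],"grip":0}]'
python3 -m creep '[{"dp":[0,0,0],"angular":[0.12,0,0],"grip":0},{"dp":[0,0,0],"angular":[0.12,0,0],"grip":0},{"dp":[0,0,0],"angular":[0.12,0,0],"grip":0},{"dp":[0,0,0],"angular":[0.12,0,0],"grip":0},{"dp":[0,0,0],"angular":[0.12,0,0],"grip":0},{"dp":[0,0,0],"angular":[0.12,0,0],"grip":0},{"dp":[0,0,0],"angular":[0.12,0,0],"grip":0},{"dp":[0,0,0],"angular":[0.12,0,0],"grip":0},{"dp":[0,0,0],"angular":[0.12,0,0],"grip":0},{"dp":[0,0,0],"angular":[0.12,0,0],"grip":0},{"dp":[0,0,0],"angular":[0,0,0],"grip":0}]'
cat > q.py <<'E'
from h import *
import json
np.set_printoptions(precision=3,suppress=True)
s=state();print(np.array(s["joint_positions"]),"tcp",np.array(s["tcp_pos"]),"body tilt from Z",np.arccos(-s["orientation"][1][2] if 0 else -np.array(s["orientation"])[2,1]))
open("log.jsonl","a").write(json.dumps([list(map(float,s["joint_positions"])),list(map(float,s["tcp_pos"])),np.array(s["orientation"]).tolist()])+"\n")
E
python3 q.py
```

```text
time: 8.1
tcp_pos: [506.4, 69.8, 217.3]
orientation: [[0.973, -0.001, -0.231], [0.231, -0.001, 0.973], [-0.001, -1.0, -0.0]]
contact_force: [-0.8, 1.5, 0.1]
gripper_width: 42.6
time: 9.02
tcp_pos: [507.0, 67.8, 212.2]
orientation: [[0.974, -0.215, -0.073], [0.227, 0.91, 0.346], [-0.008, -0.354, 0.935]]
contact_force: [-0.8, -0.6, -1.8]
gripper_width: 42.7
[ 0.896  0.927 -0.875  1.799 -0.478  1.201  0.613] tcp [507.029  67.751 212.213] body tilt from Z 1.2090655286705325
```

```bash
python3 -m creep '[{"dp":[0,0,0],"angular":[0.12,0,0],"grip":0},{"dp":[0,0,0],"angular":[0.12,0,0],"grip":0},{"dp":[0,0,0],"angular":[0.12,0,0],"grip":0},{"dp":[0,0,0],"angular":[0.12,0,0],"grip":0},{"dp":[0,0,0],"angular":[0.12,0,0],"grip":0},{"dp":[0,0,0],"angular":[0,0,0],"grip":0}]'; python3 q.py
```

```text
time: 9.52
tcp_pos: [506.0, 71.6, 212.8]
orientation: [[0.972, -0.226, 0.061], [0.234, 0.946, -0.225], [-0.007, 0.233, 0.972]]
contact_force: [-1.4, -0.6, -0.6]
gripper_width: 42.5
[ 0.94   1.314 -0.928  1.732 -0.638  1.412  0.736] tcp [505.977  71.645 212.828] body tilt from Z 1.80591062720487
```

```bash
python3 -m creep '[{"dp":[0,0,0],"angular":[-0.12,0,0],"grip":0},{"dp":[0,0,0],"angular":[-0.12,0,0],"grip":0},{"dp":[0,0,0],"angular":[-0.12,0,0],"grip":0},{"dp":[0,0,0],"angular":[-0.12,0,0],"grip":0},{"dp":[0,0,0],"angular":[-0.12,0,0],"grip":0},{"dp":[0,0,0],"angular":[-0.12,0,0],"grip":0},{"dp":[0,0,0],"angular":[-0.12,0,0],"grip":0},{"dp":[0,0,0],"angular":[-0.12,0,0],"grip":0},{"dp":[0,0,0],"angular":[-0.12,0,0],"grip":0},{"dp":[0,0,0],"angular":[-0.12,0,0],"grip":0},{"dp":[0,0,0],"angular":[-0.12,0,0],"grip":0},{"dp":[0,0,0],"angular":[-0.12,0,0],"grip":0},{"dp":[0,0,0],"angular":[-0.12,0,0],"grip":0},{"dp":[0,0,0],"angular":[-0.12,0,0],"grip":0},{"dp":[0,0,0],"angular":[-0.12,0,0],"grip":0}]'
python3 -m creep '[{"dp":[-0.2,0,3.7],"angular":[0,0,0],"grip":0},{"dp":[-0.2,0,3.7],"angular":[0,0,0],"grip":0},{"dp":[-0.2,0,3.7],"angular":[0,0,0],"grip":0},{"dp":[-0.2,0,3.7],"angular":[0,0,0],"grip":0},{"dp":[-0.2,0,3.7],"angular":[0,0,0],"grip":0},{"dp":[-0.2,0,3.7],"angular":[0,0,0],"grip":0},{"dp":[-0.2,0,3.7],"angular":[0,0,0],"grip":0},{"dp":[-0.2,0,3.7],"angular":[0,0,0],"grip":0},{"dp":[-0.2,0,3.7],"angular":[0,0,0],"grip":0},{"dp":[-0.2,0,3.7],"angular":[0,0,0],"grip":0},{"dp":[0,0,0],"angular":[-0.11,0,0],"grip":0},{"dp":[0,0,0],"angular":[-0.11,0,0],"grip":0},{"dp":[0,0,0],"angular":[-0.11,0,0],"grip":0},{"dp":[0,0,0],"angular":[-0.11,0,0],"grip":0},{"dp":[0,0,0],"angular":[-0.11,0,0],"grip":0},{"dp":[0,0,0],"angular":[-0.11,0,0],"grip":0},{"dp":[0,0,0],"angular":[-0.11,0,0],"grip":0},{"dp":[0,0,0],"angular":[0,0,0],"grip":0}]'
python3 q.py; python3 err.py '[400,429,147]'
```

```text
time: 10.77
tcp_pos: [508.4, 71.9, 222.7]
orientation: [[0.972, 0.015, -0.234], [0.234, -0.008, 0.972], [0.012, -1.0, -0.011]]
contact_force: [0.0, 0.5, -1.1]
gripper_width: 42.8
time: 12.27
tcp_pos: [398.4, 429.7, 218.2]
orientation: [[0.971, 0.169, -0.171], [0.24, -0.675, 0.698], [0.002, -0.718, -0.696]]
contact_force: [-0.2, 0.2, -0.9]
gripper_width: 42.7
[-0.843  0.744 -0.413  1.481  0.657  1.691 -1.181] tcp [398.417 429.662 218.243] body tilt from Z 0.769167607069843
t 12.2667 tcp [398.4 429.7 218.2] move cm [0.1 5.2 4.9] yaw z 1.811 R [[0.971, 0.169, -0.171], [0.24, -0.675, 0.698], [0.002, -0.718, -0.696]] w 42.72317249508095 F [-0.2  0.2 -0.9]
```

```bash
python3 -m creep '[{"dp":[0.1,2.6,2.4],"angular":[0,0,0],"grip":0},{"dp":[0,2.6,2.5],"angular":[0.075,0,0],"grip":0},{"dp":[0,0,0],"angular":[0.075,0,0],"grip":0},{"dp":[0,0,0],"angular":[0,0,0],"grip":0}]'
python3 q.py; python3 err.py '[404.2,410.5,149.6]'; python3 err.py '[416.6,359.7,76.4]'
```

```text
time: 12.6
tcp_pos: [404.4, 424.1, 148.9]
orientation: [[0.973, 0.137, -0.186], [0.231, -0.56, 0.795], [0.005, -0.817, -0.577]]
contact_force: [1.2, 1.1, 0.7]
gripper_width: 42.4
[-0.769  0.762 -0.44   1.57   0.649  1.464 -1.22 ] tcp [404.362 424.13  148.921] body tilt from Z 0.6150176929394934
t 12.6 tcp [404.4 424.1 148.9] move cm [-0.3  0.7 -1.1] yaw z 1.8 R [[0.973, 0.137, -0.186], [0.231, -0.56, 0.795], [0.005, -0.817, -0.577]] w 42.40971825669679 F [1.2 1.1 0.7]
t 12.6 tcp [404.4 424.1 148.9] move cm [-0.3  9.7 -1.2] yaw z 1.8 R [[0.973, 0.137, -0.186], [0.231, -0.56, 0.795], [0.005, -0.817, -0.577]] w 42.40971825669679 F [1.2 1.1 0.7]
```

```bash
python3 -m creep '[{"dp":[-0.3,0.5,-1.2],"angular":[0,0,0],"grip":0},{"dp":[0,2.5,0],"angular":[0,0,0],"grip":0},{"dp":[0,2.5,0],"angular":[0,0,0],"grip":0},{"dp":[0,2,0],"angular":[0,0,0],"grip":0},{"dp":[0,1.4,0],"angular":[0,0,0],"grip":0},{"dp":[0,0.5,0],"angular":[0,0,0],"grip":0},{"dp":[0,0,0],"angular":[0,0,0],"grip":0},{"dp":[0,0,0],"angular":[0,0,0],"grip":0}]'
python3 err.py '[416.6,359.7,76.4]'
python3 - <<'E'
from h import *
s=snapshot("scene");cv2.imwrite("pics/scene5.png",s);t=snapshot("top");cv2.imwrite("pics/top5.png",t)
cv2.imwrite("pics/m5.png",np.hstack([cv2.resize(s[190:290,370:480],(440,400),interpolation=cv2.INTER_CUBIC),cv2.resize(s[170:270,270:360],(360,400),interpolation=cv2.INTER_CUBIC)]))
E
```

```text
time: 13.27
tcp_pos: [415.3, 363.5, 77.8]
orientation: [[0.972, 0.137, -0.189], [0.233, -0.563, 0.793], [0.002, -0.815, -0.579]]
contact_force: [-0.2, 0.1, 0.3]
gripper_width: 42.4
t 13.2667 tcp [415.3 363.5  77.8] move cm [ 0.   0.3 -0.2] yaw z 1.805 R [[0.972, 0.137, -0.189], [0.233, -0.563, 0.793], [0.002, -0.815, -0.579]] w 42.43378930952531 F [-0.2  0.1  0.3]
```

View pics/m5.png

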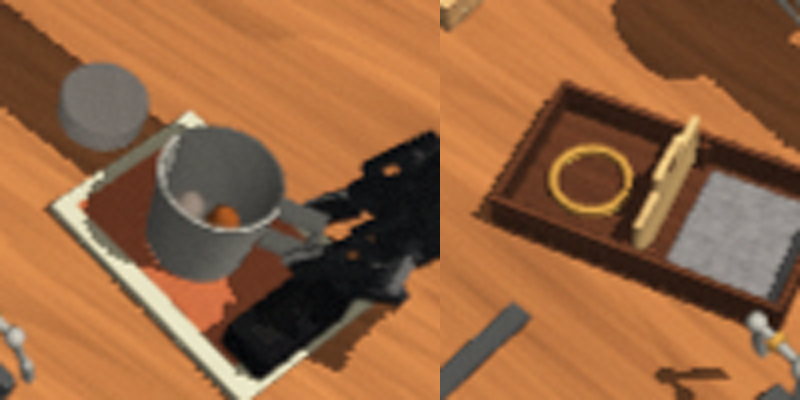

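The divider is seated at crop (665,190), upright in the slot. The fingers straddle the handle at crop (310,220). Closing.

```bash
python3 -m creep '[{"dp":[0,0.3,-0.2],"angular":[0,0,0],"grip":0.3},{"dp":[0,0,0],"angular":[0,0,0],"grip":0.5},{"dp":[0,0,0],"angular":[0,0,0],"grip":0.7},{"dp":[0,0,0],"angular":[0,0,0],"grip":1},{"dp":[0,0,0],"angular":[0,0,0],"grip":1},{"dp":[0,0,0],"angular":[0,0,0],"grip":1},{"dp":[0,0,0],"angular":[0,0,0],"grip":1}]'
python3 err.py '[416.6,359.7,76.4]'
```

```text
time: 13.95
tcp_pos: [416.0, 359.0, 75.3]
orientation: [[0.973, 0.136, -0.189], [0.233, -0.565, 0.792], [0.0, -0.814, -0.581]]
contact_force: [-0.8, 0.5, 3.3]
gripper_width: 15.2
t 13.95 tcp [416.  359.   75.3] move cm [ 0.1 -0.1 -0. ] yaw z 1.805 R [[0.973, 0.136, -0.189], [0.233, -0.565, 0.792], [0.0, -0.814, -0.581]] w 15.163755686075557 F [-0.8  0.5  3.3]
```

```bash
python3 -m creep '[{"dp":[0,-0.4,-0.3],"angular":[0,0,0],"grip":1},{"dp":[0,-0.8,-0.6],"angular":[0,0,0],"grip":1},{"dp":[0,-1.2,-0.9],"angular":[0,0,0],"grip":1},{"dp":[0,-1.6,-1.2],"angular":[0,0,0],"grip":1},{"dp":[0,-1.6,-1.2],"angular":[0,0,0],"grip":1},{"dp":[0,-1.6,-1.2],"angular":[0,0,0],"grip":1},{"dp":[0,-1.6,-1.2],"angular":[0,0,0],"grip":1},{"dp":[0,-0.8,-0.5],"angular":[0,0,0],"grip":1},{"dp":[0,-0.3,-0.2],"angular":[0,0,0],"grip":1},{"dp":[0,0,0],"angular":[0,0,0],"grip":1}]'
python3 err.py '[516,116,195]'
python3 - <<'E'
from h import *
s=snapshot("scene");cv2.imwrite("pics/scene6.png",s)
cv2.imwrite("pics/m6.png",cv2.resize(s[110:290,320:520],(667,600),interpolation=cv2.INTER_CUBIC))
E
```

```text
time: 14.78
tcp_pos: [416.3, 357.4, 198.9]
orientation: [[0.973, 0.136, -0.189], [0.233, -0.564, 0.793], [0.001, -0.815, -0.58]]
contact_force: [0.2, 0.4, -3.9]
gripper_width: 14.7
t 14.7833 tcp [416.3 357.4 198.9] move cm [  4.1  15.3 -20.8] yaw z 1.805 R [[0.973, 0.136, -0.189], [0.233, -0.564, 0.793], [0.001, -0.815, -0.58]] w 14.719276026560024 F [ 0.2  0.4 -3.9]
```

View pics/m6.png

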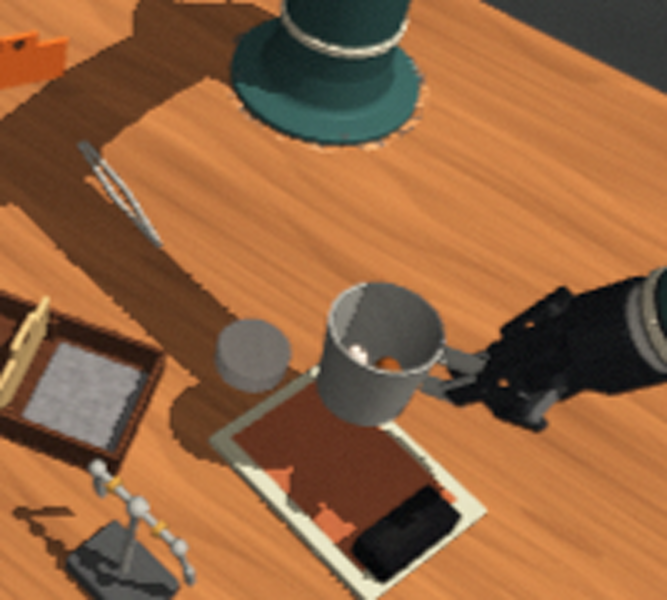

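Mug held upright, stones inside. I check that the third hand is clear of the path.

Run:
```python
from h import *
for u,v,z in((97,468,130),(188,575,120),(140,505,140),(125,565,8)): print(ray("scene",(u/3.333+320,v/3.333+110),z))
```

```text
[639.6 173.8 130. ]
[660.1 280.2 120. ]
[647.7 221.8 140. ]
[634.8 213.7   8. ]
```

```bash
python3 -m creep '[{"dp":[0.2,0.7,-1],"angular":[0,0,0],"grip":1},{"dp":[0.4,1.5,-2],"angular":[0,0,0],"grip":1},{"dp":[0.5,1.8,-2.4],"angular":[0,0,0],"grip":1},{"dp":[0.5,1.8,-2.4],"angular":[0,0,0],"grip":1},{"dp":[0.5,1.8,-2.4],"angular":[0,0,0],"grip":1},{"dp":[0.5,1.8,-2.4],"angular":[0,0,0],"grip":1},{"dp":[0.5,1.8,-2.4],"angular":[0,0,0],"grip":1},{"dp":[0.5,1.8,-2.4],"angular":[0,0,0],"grip":1},{"dp":[0.3,1.3,-1.8],"angular":[0,0,0],"grip":1},{"dp":[0.2,0.7,-1.1],"angular":[0,0,0],"grip":1},{"dp":[0,0.3,-0.4],"angular":[0,0,0],"grip":1},{"dp":[0,0,0],"angular":[0,0,0],"grip":1}]'
python3 err.py '[516,116,195]'; python3 q.py
```

```text
time: 15.83
tcp_pos: [515.7, 115.0, 193.2]
orientation: [[0.973, 0.133, -0.189], [0.231, -0.566, 0.792], [-0.001, -0.814, -0.581]]
contact_force: [-0.8, -0.1, -3.1]
gripper_width: 14.9
t 15.8333 tcp [515.7 115.  193.2] move cm [ 0.1 -0.2 -0. ] yaw z 1.805 R [[0.973, 0.133, -0.189], [0.231, -0.566, 0.792], [-0.001, -0.814, -0.581]] w 14.885418550395507 F [-0.8 -0.1 -3.1]
[-0.318  0.484 -0.343  1.915  0.784  1.199 -0.872] tcp [515.686 114.989 193.227] body tilt from Z 0.6203589887144988
```

```bash
python3 -m creep '[{"dp":[0,0,0],"angular":[0.06,0,0],"grip":1},{"dp":[0,0,0],"angular":[0.1,0,0],"grip":1},{"dp":[0,0,0],"angular":[0.1,0,0],"grip":1},{"dp":[0,0,0],"angular":[0.1,0,0],"grip":1},{"dp":[0,0,0],"angular":[0.1,0,0],"grip":1},{"dp":[0,0,0],"angular":[0.1,0,0],"grip":1},{"dp":[0,0,0],"angular":[0.1,0,0],"grip":1},{"dp":[0,0,0],"angular":[0.1,0,0],"grip":1},{"dp":[0,0,0],"angular":[0.1,0,0],"grip":1},{"dp":[0,0,0],"angular":[0.1,0,0],"grip":1},{"dp":[0,0,0],"angular":[0.1,0,0],"grip":1},{"dp":[0,0,0],"angular":[0.1,0,0],"grip":1},{"dp":[0,0,0],"angular":[0.1,0,0],"grip":1},{"dp":[0,0,0],"angular":[0.1,0,0],"grip":1},{"dp":[0,0,0],"angular":[0.1,0,0],"grip":1},{"dp":[0,0,0],"angular":[0,0,0],"grip":1}]'
python3 err.py '[516,116,185]'; python3 q.py
```

```text
time: 17.17
tcp_pos: [516.1, 113.8, 190.5]
orientation: [[0.973, -0.175, -0.149], [0.229, 0.727, 0.647], [-0.005, -0.664, 0.748]]
contact_force: [-0.5, -1.7, -4.5]
gripper_width: 14.7
t 17.1667 tcp [516.1 113.8 190.5] move cm [ 0.1  0.5 -0.3] yaw z 1.797 R [[0.973, -0.175, -0.149], [0.229, 0.727, 0.647], [-0.005, -0.664, 0.748]] w 14.702950540166565 F [-0.5 -1.7 -4.5]
[ 0.729  0.743 -0.837  1.857 -0.354  0.981  0.449] tcp [516.058 113.786 190.49 ] body tilt from Z 0.8450743489845526
```

```bash
python3 -m creep '[{"dp":[0,-0.6,-1.1],"angular":[0.1,0,0],"grip":1},{"dp":[0,-0.6,-1.1],"angular":[0.1,0,0],"grip":1},{"dp":[0,-1.1,-0.5],"angular":[0.1,0,0],"grip":1},{"dp":[0,-1.1,-0.4],"angular":[0.1,0,0],"grip":1},{"dp":[0,-1.15,-0.3],"angular":[0.1,0,0],"grip":1},{"dp":[0,0,0],"angular":[0,0,0],"grip":1},{"dp":[0,0,0],"angular":[0,0,0],"grip":1}]'
python3 err.py '[527.3,55.7,178]'; python3 q.py
```

```text
time: 17.75
tcp_pos: [529.8, 59.8, 186.2]
orientation: [[0.972, -0.228, -0.053], [0.234, 0.946, 0.225], [-0.002, -0.231, 0.973]]
contact_force: [0.4, 0.9, -1.4]
gripper_width: 15.2
t 17.75 tcp [529.8  59.8 186.2] move cm [-0.3 -0.1 -0.9] yaw z 1.8 R [[0.972, -0.228, -0.053], [0.234, 0.946, 0.225], [-0.002, -0.231, 0.973]] w 15.197160352420802 F [ 0.4  0.9 -1.4]
[ 0.892  1.08  -0.88   1.713 -0.466  1.255  0.637] tcp [529.757  59.816 186.243] body tilt from Z 1.3375982018735968
```

```bash
python3 -m creep '[{"dp":[0,-1.1,-0.6],"angular":[0.1,0,0],"grip":1},{"dp":[0,-1.2,-0.5],"angular":[0.1,0,0],"grip":1},{"dp":[0,-1.2,-0.1],"angular":[0.1,0,0],"grip":1},{"dp":[0,-1.2,0],"angular":[0.1,0,0],"grip":1},{"dp":[0,0,0],"angular":[0,0,0],"grip":1},{"dp":[0,0,0],"angular":[0,0,0],"grip":1},{"dp":[0,0,0],"angular":[0,0,0],"grip":1}]'
python3 err.py '[540,20,165]'; python3 q.py
python3 - <<'E'
from h import *
s=snapshot("scene");cv2.imwrite("pics/scene7.png",s);cv2.imwrite("pics/top7.png",snapshot("top"))
h=cv2.cvtColor(s,cv2.COLOR_BGR2HSV)[165:265,270:380]
am=((h[...,0]>8)&(h[...,0]<24)&(h[...,1]>190)&(h[...,2]>120)).astype(np.uint8)
n,l,st,c=cv2.connectedComponentsWithStats(am);print([(st[i],c[i]+[270,165]) for i in range(1,n) if st[i,4]>6])
E
```

```text
time: 18.33
tcp_pos: [541.1, 14.0, 181.7]
orientation: [[0.972, -0.234, 0.036], [0.236, 0.958, -0.16], [0.003, 0.164, 0.986]]
contact_force: [-0.1, 0.1, -1.7]
gripper_width: 14.9
t 18.3333 tcp [541.1  14.  181.7] move cm [ 0.   0.3 -1.8] yaw z -1.35 R [[0.972, -0.234, 0.036], [0.236, 0.958, -0.16], [0.003, 0.164, 0.986]] w 14.932608471607116 F [-0.1  0.1 -1.7]
[ 0.942  1.339 -0.895  1.577 -0.551  1.505  0.686] tcp [541.092  13.977 181.744] body tilt from Z 1.735426927372172
[(array([57, 53,  7,  7, 32], dtype=int32), array([330.2, 220.9])), (array([62, 63,  6,  6, 22], dtype=int32), array([334. , 230.4]))]
```

Run:
```python
from h import *
for a in((330.2,220.9),(334,230.4)):
    p=ray("scene",a,21)[:2]-[546.5,17];print("tray xy",p@[.951,.310],p@[-.310,.951])
for nm in("scene","top"):
    a=cv2.imread(f"pics/{nm}7.png");h=cv2.cvtColor(a,cv2.COLOR_BGR2HSV)
    # felt-half polygon on z=20
    P=[np.array([546.5,17])+x*np.array([.951,.310])+y*np.array([-.310,.951]) for x,y in((59,3),(59,114),(-59,114),(-59,3))]
    m=np.zeros(a.shape[:2],np.uint8);cv2.fillPoly(m,[np.int32([proj(nm,[*p,20]) for p in P])],1)
    for name,k in(("pale",(h[...,1]<70)&(h[...,2]>175)),("amber",(h[...,0]>8)&(h[...,0]<26)&(h[...,1]>180)&(h[...,2]>100))):
        n,l,st,c=cv2.connectedComponentsWithStats((k&(m>0)).astype(np.uint8))
        for i in range(1,n):
            if st[i,4]>5:
                p=ray(nm,c[i],21)[:2]-[546.5,17];print(nm,name,st[i,4],c[i],"tray",p@[.951,.310],p@[-.310,.951])
    u=a[165:265,270:380] if nm=="scene" else None
    if u is not None: print(np.percentile(h[...,2][m>0],[5,50,95,99]))
```

```text
tray xy -0.45780597114794297 14.252665117673146
tray xy 27.17339950225167 38.37781926840498
scene pale 43 [343.1 236.9] tray 37.29049590952488 72.30839621082254
scene amber 38 [330.1 220.8] tray -0.4681553778391576 13.75168555133929
scene amber 40 [333.6 230.7] tray 28.555270573093033 37.54219919241936
[ 51.6 103.  172.4 243.2]
top pale 179 [274.  187.8] tray 31.211604384808663 97.85274627430546
top pale 40 [292.1 182.7] tray 28.222883046500087 24.353733433998723
top pale 6 [298.8 200.2] tray -45.70184701468584 20.671906579519437
```

```bash
python3 -m creep '[{"dp":[0,0,-0.7],"angular":[0.05,0,0],"grip":1},{"dp":[0,-0.7,0],"angular":[0,0,0],"grip":1},{"dp":[0,0.7,0],"angular":[0,0,0],"grip":1},{"dp":[0,-0.7,0],"angular":[0.05,0,0],"grip":1},{"dp":[0,0.7,0],"angular":[-0.05,0,0],"grip":1},{"dp":[0,-0.7,0],"angular":[0.05,0,0],"grip":1},{"dp":[0,0.7,0],"angular":[-0.05,0,0],"grip":1},{"dp":[0,0,0],"angular":[0,0,0],"grip":1},{"dp":[0,0,0],"angular":[0,0,0],"grip":1},{"dp":[0,0,0],"angular":[0,0,0],"grip":1}]'
python3 err.py '[540,20,165]'
python3 - <<'E'
from h import *
s=snapshot("scene");cv2.imwrite("pics/scene8.png",s);t=snapshot("top");cv2.imwrite("pics/top8.png",t)
cv2.imwrite("pics/p8.png",np.hstack([cv2.resize(s[160:270,275:385],(400,400),interpolation=cv2.INTER_CUBIC),cv2.resize(t[150:220,262:332],(400,400),interpolation=cv2.INTER_CUBIC)]))
E
```

```text
time: 19.27
tcp_pos: [540.9, 12.9, 173.9]
orientation: [[0.972, -0.228, 0.049], [0.233, 0.949, -0.21], [0.001, 0.216, 0.976]]
contact_force: [0.7, 0.5, -1.4]
gripper_width: 14.9
t 19.2667 tcp [540.9  12.9 173.9] move cm [ 0.1  0.5 -1. ] yaw z -1.34 R [[0.972, -0.228, 0.049], [0.233, 0.949, -0.21], [0.001, 0.216, 0.976]] w 14.870143417060698 F [ 0.7  0.5 -1.4]
```

View pics/p8.png

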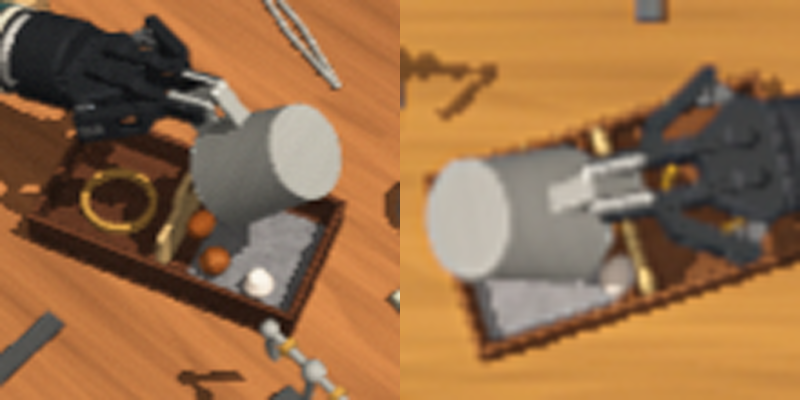

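Scene crop: two amber stones at (202,222) and (215,260), one pale at (258,282). The top crop shows the second pale stone at (615,275) beside the divider. All four are in the felt half and the mug is empty. Tipping back along the reverse path.

```bash
python3 -m creep '[{"dp":[0,1.05,0],"angular":[-0.095,0,0],"grip":1},{"dp":[0,1.05,0.1],"angular":[-0.095,0,0],"grip":1},{"dp":[0,1.05,0.2],"angular":[-0.095,0,0],"grip":1},{"dp":[0,1,0.3],"angular":[-0.095,0,0],"grip":1},{"dp":[0,0.95,0.4],"angular":[-0.095,0,0],"grip":1},{"dp":[0,0.9,0.5],"angular":[-0.095,0,0],"grip":1},{"dp":[0,0.85,0.6],"angular":[-0.095,0,0],"grip":1},{"dp":[0,0.8,0.7],"angular":[-0.095,0,0],"grip":1},{"dp":[0,0.75,0.8],"angular":[-0.095,0,0],"grip":1},{"dp":[0,0.65,0.85],"angular":[-0.095,0,0],"grip":1},{"dp":[0,0,0],"angular":[0,0,0],"grip":1}]'
python3 err.py '[516,114,195]'; python3 q.py
```

```text
time: 20.28
tcp_pos: [515.3, 117.9, 203.1]
orientation: [[0.97, -0.176, -0.166], [0.242, 0.721, 0.649], [0.005, -0.67, 0.742]]
contact_force: [0.0, 1.7, -1.2]
gripper_width: 14.8
t 20.2833 tcp [515.3 117.9 203.1] move cm [-0.   0.2 -0.9] yaw z 1.82 R [[0.97, -0.176, -0.166], [0.242, 0.721, 0.649], [0.005, -0.67, 0.742]] w 14.78947835955362 F [ 0.   1.7 -1.2]
[ 0.726  0.718 -0.845  1.854 -0.358  0.995  0.446] tcp [515.256 117.907 203.105] body tilt from Z 0.836362668497654
```

```bash
python3 -m creep '[{"dp":[0,0,0],"angular":[-0.11,0,0],"grip":1},{"dp":[0,0,0],"angular":[-0.11,0,0],"grip":1},{"dp":[0,0,0],"angular":[-0.11,0,0],"grip":1},{"dp":[0,0,0],"angular":[-0.11,0,0],"grip":1},{"dp":[0,0,0],"angular":[-0.11,0,0],"grip":1},{"dp":[0,0,0],"angular":[-0.11,0,0],"grip":1},{"dp":[0,0,0],"angular":[-0.11,0,0],"grip":1},{"dp":[0,0,0],"angular":[-0.11,0,0],"grip":1},{"dp":[0,0,0],"angular":[-0.11,0,0],"grip":1},{"dp":[0,0,0],"angular":[-0.11,0,0],"grip":1},{"dp":[0,0,0],"angular":[-0.11,0,0],"grip":1},{"dp":[0,0,0],"angular":[-0.11,0,0],"grip":1},{"dp":[0,0,0],"angular":[-0.11,0,0],"grip":1},{"dp":[0,0,0],"angular":[-0.03,0,0],"grip":1},{"dp":[0,0,0],"angular":[0,0,0],"grip":1}]'
python3 err.py '[416,357,195]'; python3 q.py
```

```text
time: 21.53
tcp_pos: [515.3, 114.3, 196.6]
orientation: [[0.972, 0.133, -0.196], [0.236, -0.564, 0.791], [-0.005, -0.815, -0.58]]
contact_force: [-1.8, 0.3, -2.4]
gripper_width: 14.9
t 21.5333 tcp [515.3 114.3 196.6] move cm [ -3.9 -14.9  21.2] yaw z 1.813 R [[0.972, 0.133, -0.196], [0.236, -0.564, 0.791], [-0.005, -0.815, -0.58]] w 14.9046280521699 F [-1.8  0.3 -2.4]
[-0.327  0.476 -0.329  1.915  0.774  1.196 -0.854] tcp [515.26  114.331 196.601] body tilt from Z 0.6183681163312802
```

```bash
python3 -m creep '[{"dp":[-0.2,-0.8,1.2],"angular":[0,0,0],"grip":1},{"dp":[-0.4,-1.7,2.4],"angular":[0,0,0],"grip":1},{"dp":[-0.5,-1.8,2.6],"angular":[0,0,0],"grip":1},{"dp":[-0.5,-1.8,2.6],"angular":[0,0,0],"grip":1},{"dp":[-0.5,-1.8,2.6],"angular":[0,0,0],"grip":1},{"dp":[-0.5,-1.8,2.6],"angular":[0,0,0],"grip":1},{"dp":[-0.5,-1.8,2.6],"angular":[0,0,0],"grip":1},{"dp":[-0.4,-1.7,2.4],"angular":[0,0,0],"grip":1},{"dp":[-0.3,-1.1,1.5],"angular":[0,0,0],"grip":1},{"dp":[-0.1,-0.6,0.7],"angular":[0,0,0],"grip":1},{"dp":[0,0,0],"angular":[0,0,0],"grip":1},{"dp":[0,0,0],"angular":[0,0,0],"grip":1}]'
python3 err.py '[416,358,95]'; python3 q.py
python3 - <<'E'
from h import *
s=snapshot("scene");cv2.imwrite("pics/scene9.png",s)
# compare held-mug appearance with scene6 (same pose before pouring): best shift + residual
a=cv2.imread("pics/scene6.png",0)[185:245,410:460];r=cv2.matchTemplate(cv2.imread("pics/scene9.png",0),a,cv2.TM_CCOEFF_NORMED);print(cv2.minMaxLoc(r))
E
```

```text
time: 22.53
tcp_pos: [419.5, 354.0, 197.0]
orientation: [[0.973, 0.134, -0.188], [0.231, -0.565, 0.792], [-0.0, -0.814, -0.581]]
contact_force: [0.0, -0.6, -1.7]
gripper_width: 15.0
t 22.5333 tcp [419.5 354.  197. ] move cm [-0.2  8.   6.3] yaw z 1.804 R [[0.973, 0.134, -0.188], [0.231, -0.565, 0.792], [-0.0, -0.814, -0.581]] w 14.993839740419514 F [ 0.  -0.6 -1.7]
[-0.678  0.628 -0.435  1.681  0.638  1.453 -1.135] tcp [419.542 354.013 196.989] body tilt from Z 0.6200532726027799
(-0.5805209875106812, 0.9255535006523132, (525, 193), (408, 185))
```

```bash
python3 -m creep '[{"dp":[-0.2,0.6,1],"angular":[0,0,0],"grip":1},{"dp":[0,1.6,1.2],"angular":[0,0,0],"grip":1},{"dp":[0,2,1.5],"angular":[0,0,0],"grip":1},{"dp":[0,2,1.4],"angular":[0,0,0],"grip":1},{"dp":[0,1.4,1],"angular":[0,0,0],"grip":1},{"dp":[0,0.8,0.6],"angular":[0,0,0],"grip":1},{"dp":[0,0.4,0.3],"angular":[0,0,0],"grip":1},{"dp":[0,0,0],"angular":[0,0,0],"grip":1},{"dp":[0,0,0],"angular":[0,0,0],"grip":1}]'
python3 err.py '[416,359,75.3]'
```

```text
time: 23.33
tcp_pos: [415.7, 360.7, 85.1]
orientation: [[0.973, 0.136, -0.189], [0.233, -0.565, 0.792], [0.001, -0.814, -0.581]]
contact_force: [-0.1, 1.2, -1.9]
gripper_width: 14.9
t 23.3333 tcp [415.7 360.7  85.1] move cm [-0.   0.9  0.4] yaw z 1.805 R [[0.973, 0.136, -0.189], [0.233, -0.565, 0.792], [0.001, -0.814, -0.581]] w 14.9378161564762 F [-0.1  1.2 -1.9]
```

```bash
python3 -m creep '[{"dp":[0,0.35,0.2],"angular":[0,0,0],"grip":1},{"dp":[0,0.25,0.15],"angular":[0,0,0],"grip":1},{"dp":[0,0.15,0.1],"angular":[0,0,0],"grip":1},{"dp":[0,0.1,0.1],"angular":[0,0,0],"grip":1},{"dp":[0,0,0],"angular":[0,0,0],"grip":1},{"dp":[0,0,0],"angular":[0,0,0],"grip":1}]'
python3 err.py '[416,359,75.3]'
```

```text
time: 23.83
tcp_pos: [415.7, 360.1, 75.2]
orientation: [[0.973, 0.136, -0.189], [0.233, -0.566, 0.791], [0.001, -0.813, -0.582]]
contact_force: [-1.4, 0.8, 4.0]
gripper_width: 14.5
t 23.8333 tcp [415.7 360.1  75.2] move cm [ 0.   0.1 -0.1] yaw z 1.805 R [[0.973, 0.136, -0.189], [0.233, -0.566, 0.791], [0.001, -0.813, -0.582]] w 14.538340531422232 F [-1.4  0.8  4. ]
```

The force has turned positive (+4 N) at the original height, so the mug is on the board. Release and retreat back along the fingers.

```bash
python3 -m creep '[{"dp":[0,0,0],"angular":[0,0,0],"grip":0.5},{"dp":[0,0,0],"angular":[0,0,0],"grip":0.2},{"dp":[0,0,0],"angular":[0,0,0],"grip":0},{"dp":[0,0,0],"angular":[0,0,0],"grip":0},{"dp":[0,0,0],"angular":[0,0,0],"grip":0},{"dp":[0,-0.8,0],"angular":[0,0,0],"grip":0},{"dp":[0,-2,0],"angular":[0,0,0],"grip":0},{"dp":[0,-3,0],"angular":[0,0,0],"grip":0},{"dp":[0,-3,0],"angular":[0,0,0],"grip":0},{"dp":[0,-3,0],"angular":[0,0,0],"grip":0},{"dp":[0,-3,0],"angular":[0,0,0],"grip":0},{"dp":[0,0,0],"angular":[0,0,0],"grip":0},{"dp":[0,0,0],"angular":[0,0,0],"grip":0}]'
python3 - <<'E'
from h import *
s=snapshot("scene");t=snapshot("top");cv2.imwrite("pics/scene10.png",s);cv2.imwrite("pics/top10.png",t)
z=cv2.imread("pics/scene0.png",0);g=cv2.cvtColor(s,cv2.COLOR_BGR2GRAY)
print("mug match",cv2.minMaxLoc(cv2.matchTemplate(g[205:275,395:470],z[215:262,405:440],cv2.TM_CCOEFF_NORMED)),"expect (10,10)")
def T(p):p=p[:2]-np.array([546.5,17]);return p@[.951,.310],p@[-.310,.951]
P=[np.array([546.5,17])+x*np.array([.951,.310])+y*np.array([-.310,.951]) for x,y in((59,4),(59,114),(-59,114),(-59,4))]
for nm,a in(("scene",s),("top",t)):
    h=cv2.cvtColor(a,cv2.COLOR_BGR2HSV);m=np.zeros(a.shape[:2],np.uint8);cv2.fillPoly(m,[np.int32([proj(nm,[*p,15]) for p in P])],1)
    for name,k in(("pale",(h[...,1]<75)&(h[...,2]>205)),("amber",(h[...,0]>8)&(h[...,0]<26)&(h[...,1]>180)&(h[...,2]>150))):
        n,l,st,c=cv2.connectedComponentsWithStats((k&(m>0)).astype(np.uint8))
        for i in range(1,n):
            if st[i,4]>5: print(nm,name,st[i,4],c[i],"tray",np.array(T(ray(nm,c[i],21))))
E
```

```text
time: 24.92
tcp_pos: [394.9, 445.5, 196.4]
orientation: [[0.972, 0.137, -0.19], [0.235, -0.562, 0.793], [0.002, -0.816, -0.578]]
contact_force: [1.0, -0.1, -0.7]
gripper_width: 42.8
mug match (-0.2946363091468811, 0.6443485021591187, (0, 23), (10, 10)) expect (10,10)
scene pale 33 [335.3 212.4] tray [-37.1  16.3]
scene pale 37 [346.3 237.2] tray [34.4 81.6]
scene amber 18 [330.2 220.8] tray [-0.7 14.2]
scene amber 22 [334.3 230.7] tray [27.8 39.5]
top pale 23 [277.2 185.6] tray [35.6 83.2]
top pale 20 [298.8 197.8] tray [-36.8  17.9]
top amber 16 [288.5 183.5] tray [29.7 38.8]
top amber 17 [296.9 188.6] tray [-0.1 13.7]
```

Run:
```python
from h import *
a=cv2.imread("pics/scene5.png",0);b=cv2.imread("pics/scene10.png",0)
for n,(v0,v1,u0,u1) in dict(div=(194,236,310,328),bangle=(200,230,290,312),tin=(200,230,382,412),third=(250,300,338,382)).items():
    r=cv2.minMaxLoc(cv2.matchTemplate(b[v0-6:v1+6,u0-6:u1+6],a[v0:v1,u0:u1],cv2.TM_CCOEFF_NORMED));print(n,round(r[1],2),r[3],"expect (6,6)")
print(finish_job())
```

```text
div 0.96 (6, 6) expect (6,6)
bangle 1.0 (6, 6) expect (6,6)
tin 0.47 (7, 2) expect (6,6)
third 1.0 (6, 6) expect (6,6)
the job is handed in; nothing more can be done
None
```

Run:
```python
import cv2
b=cv2.imread("pics/scene10.png",0)
for n in("scene0","scene6"):
    a=cv2.imread(f"pics/{n}.png",0);print(n,cv2.minMaxLoc(cv2.matchTemplate(b[194:236,376:418],a[200:230,382:412],cv2.TM_CCOEFF_NORMED))[1::2])
```

```text
scene0 (0.31400126218795776, (5, 6))
scene6 (0.469465970993042, (6, 0))
```

The job is handed in at about 25 s of the 72 s allowed; it reported no verdict. The long divider is in the tray's slot, the stones are in the felt half, and the empty mug is back on the board. One check, whether the wax tin stayed put, was inconclusive.

What I did:
- **Divider:** I took the long divider from the rack and lowered it into the slot. It met the tray floor with about 15 N before I let go.
- **Stones:** I tipped the mug low over the felt half, to about 135–140°, with a short shake.
- **Mug:** I set the mug down where it had stood beside the charcoal block. The force turned to +4 N at the original height before I released it.

What the last checks showed:
- **Stones:** Both cameras see all four stones in the lined half and agree to about 2 mm. The nearest stone is about 8 mm inside the judged edge of that half.
- **Divider, bangle and third-hand stand:** These are unmoved in the last picture compared with the one taken just before I gripped the mug, with image matches of 0.96 to 1.0.
- **Mug:** It is in its starting place to the pixel, with a match score of only 0.64. I put that down to the stones being gone and to shadow. I did not measure its tilt separately.
- **Wax tin:** The picture matches were weak (0.31 and 0.47). The comparison with the first picture put it within a pixel of its start; the other two were 4 and 6 pixels off. I think a shadow across it caused this. The planned path stayed above the tin, and no unexpected force showed in the readings.
- **Not checked again at the end:** short divider, jar, pliers, file and ring clamp.

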